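# Gauge a scarf ring on the taper and set the pointer

### The arm

A 7-joint arm with a two-finger parallel gripper is mounted at the origin on the work surface. World frame = base frame: x ahead of the robot, y to its left, z up, the work surface at z = 0. Lengths are in m, angles in rad, forces in N, time in s.
With the tool pointing down it reaches from about 0.425 to 0.95 m from the base axis. Payload 4.7 kg.
Tool frame: the origin (TCP) lies between the finger pads; the fingertips stand 25 mm ahead of it and the grasp point (between the pads) lies 6 mm ahead of it; x points along the fingers, z is the direction in which the jaws open and shut, and the axes are right-handed (so a half turn about x gives the same grasp; the last joint's range is limited). The gripper opens to 85 mm and grips with 20 to 120 N. Pads are 22 mm wide; open, the fingers measure 114 mm over their backs; the gripper's body (76 mm by 85 mm) begins 54 mm behind the grasp point. The pads swing forward as they close: fully open they stand 13 mm farther back than shut.
Start: joints at [1.125, 0.469, -0.049, 1.532, 0.024, 1.141, -0.082], TCP at [0.273, -0.617, 0.256] pointing down, gripper open.
Joint ranges: [-2.59, 2.59], [-0.33, 1.99], [-1.39, 1.29], [0.1, 2.45], [-1.04, 4.18], [0.21, 1.99], [-2.66, 2.66]. Speed limits (rad/s): [2.57, 2.57, 3.14, 3.14, 3.14, 3.14, 3.14].

### API

Orientations are given as a 3x3 rotation matrix whose columns are the frame's x, y, z axes.
In Python, from rig import * gives the robot as it stands. Calls block until the motion is done:
- movep(position, orientation): joint-space move of the TCP to a pose.
- move_l(position, attitude=None, feed=0.15, until_force=None): straight line of the TCP; attitude=None keeps the orientation; feed is the mean speed in m/s. With until_force (N) it stops when the force on the tool has changed by that much, and returns True; else False.
- move_joints(angles): joint-space move.
- command_gripper(opening, newtons=None): finger opening in m; newtons is the grip in N (None keeps the last); returns when the fingers have stopped.
- sleep(seconds).
- inverse_kinematics(position, orientation): joint angles nearest the present ones, or None.
- sense(): the state.
- camera(name): name is "side" or "top"; returns (picture, depth): 384x512x3 uint8, red, green, blue; 384x512 float32, m along the optical axis (not along the pixel's ray), 0 where there is no reading.
- camera_params(name): a dict with "K" (3x3 intrinsics, pixels), "position" and "rotation" of the camera in the world. Camera axes: x right, y down, z forward; pixel columns grow to the right and rows downward; lengths in m; the calibration is good to about 2 mm. A picture is of the moment at which its call begins. camera_params takes no time and is no camera call.
A pose or a line that the arm cannot do raises Unreachable and nothing moves.
- finish_job(): hands the job in, once; it reports no verdict.
The state is a dict: "time_s": time; "joint_pos": joint angles; "qd": joint speeds; "joint_efforts": joint torques, N m; "position": TCP position; "tcp_rot": TCP orientation; "wrist_force": force on the tool from outside, world axes, zero at the start; "ft_torque": the same for the moment, N m; "finger_gap": finger opening in m.
Only numpy, scipy, OpenCV 4.12 (cv2) and the standard library are available. Lean on these libraries where they do the work, as an engineer would, in place of code of your own. Each camera call takes 0.05 s, during which the arm holds its last target. There are 200 camera calls.

### The job

Measure the resin ring that lies on the round cork coaster: slide it down the steel taper of the gauge, bore over the tip, and press it gently home, level, with light finger pressure until it stops and sticks there. Then slide the gauge's brass pointer up by its black grip until the upper edge of its tip is level with the ring's lower edge, and let go, leaving the ring seated on the taper. Do not force or drop the ring, and leave the two rings on the card and all the other things where they are.

Things in the scene. Friction and masses are not known exactly. Their poses are not given: they have to be found in the camera images.
- ring_a_mid (a point): Ring A: cast white resin scarf ring, a plain short tube 46 mm outside and 18 mm high, about 25 g, lying flat. Its bore is somewhere from 22.5 to 29.5 mm, different in each ring and not told: the gauge shows it. This point is its centre, 9 mm above its underside; z is its axis.
- ring_b_mid (a point): Ring B: as ring A (same outside, another bore); this point is its centre, 9 mm above its underside.
- ring_c_mid (a point): Ring C: as ring A (same outside, another bore); this point is its centre, 9 mm above its underside.
- ring_a: Ring A; this point is the centre of its underside (its bore is open there).
- ring_b: Ring B; this point is the centre of its underside.
- ring_c: Ring C; this point is the centre of its underside.
- coaster: Round cork coaster, 96 mm across and 4 mm thick, fixed to the table; origin at the centre of its underside. The ring to be gauged lies on it, within 8 mm of its centre; which of the three rings that is changes. The other two lie on a cardboard card 4 mm thick, more than 150 mm away.
- gauge: The ring gauge, fixed to the table, z up, origin on the taper's axis at table height. Wooden foot to height 12 mm (68 mm round, and a bar out to x = 105 mm); steel shank 35 mm across to 30 mm; then the taper narrows evenly from 35 mm diameter to 20 mm at height 90 mm, and a nose to 10 mm at 98 mm. Dark lines every 6 mm from 46 to 82 mm. A post 10 mm thick, 118 mm high stands at x = 68 mm.
- gauge_tip (a point): Tip of the taper, on its axis, 98 mm above the table. All is hard, friction about 0.6. Pressed level and centred with 5 to 12 N for half a second a ring is home and sticks, its underside somewhere at 48 to 80 mm height, by its bore. Off centre or tilted it catches too high (1 mm off: 8 mm). A press over about 25 N, or wrenching it sideways as hard, cracks it.
- pointer_tip (a point): Upper edge of the pointer's narrow brass tip, which ends 28 mm from the taper's axis on the gauge's +x side, just clear of a seated ring's outside. It is to be level with the ring's underside, to about 3 mm. It starts near the bottom, 40 to 46 mm above the table.
- pointer_grip (a point): Centre of the pointer's black grip: an upright fin 12 mm thick (gauge y), 16 mm wide (gauge x), 34 mm high, at x = 95 mm of the gauge, its centre 16 mm and its top 31 mm above the level of the pointer's edge; free on both sides and above.
- pointer (a joint): Height of the pointer on its post: its upper edge stands at 40 mm plus this value above the table (0 to 0.055 m). It slides with about 2.5 N of friction and stays where it is left.
- ink_tall: Bystander: loose green glass ink bottle with a pointed black cap, 36 mm across, 115 mm high, behind the coaster; origin under its centre.
- ink_small: Bystander: loose small blue ink bottle, 26 mm across, 70 mm high, beside the gauge; origin under its centre.
- mug: Bystander: loose glass mug, 76 mm across, 110 mm high; origin under its centre.
- marker_cup: Bystander: loose white cup of felt pens, 84 mm across, 165 mm high with the pens; origin under its centre.
- marker: Bystander: loose felt pen lying flat, 138 mm long (along its y), 13 mm thick; origin under its middle.
- brush: Bystander: loose brush lying flat along its x axis, under 25 mm high; origin near its middle.
Mind the look-alikes: they are no part of the job. What is shaped like the gauge but purple is not meant.

How it is judged:
On the way:
1. the ring from the coaster is on the taper, centred, level and gently pressed for 0.4 s (contact forces add up to 6.5 to 40 N: a press of about 4 to 18 N) (((contact force between ring_a and gauge between 6.5 and 40 N and z of ring_a_mid in the frame of gauge between 0.055 and 0.093 m and horizontal distance between ring_a_mid and gauge below 0.0012 m and angle between ring_a_mid's own z axis and vertical below 0.085 rad and horizontal distance between each of ring_b_mid, ring_c_mid and coaster above 0.05 m) or (contact force between ring_b and gauge between 6.5 and 40 N and z of ring_b_mid in the frame of gauge between 0.055 and 0.093 m and horizontal distance between ring_b_mid and gauge below 0.0012 m and angle between ring_b_mid's own z axis and vertical below 0.085 rad and horizontal distance between each of ring_a_mid, ring_c_mid and coaster above 0.05 m) or (contact force between ring_c and gauge between 6.5 and 40 N and z of ring_c_mid in the frame of gauge between 0.055 and 0.093 m and horizontal distance between ring_c_mid and gauge below 0.0012 m and angle between ring_c_mid's own z axis and vertical below 0.085 rad and horizontal distance between each of ring_a_mid, ring_b_mid and coaster above 0.05 m))), for 0.4 s.
At the end, for the whole second after the job is handed in: The ring that lay on the coaster sits still on the taper, level (0.085 rad) and centred (1.2 mm); the upper edge of the pointer is level with its underside to 3 mm; the other two rings are within 20 mm of where they lay (((z of ring_a_mid in the frame of gauge between 0.055 and 0.093 m and horizontal distance between ring_a_mid and gauge below 0.0012 m and angle between ring_a_mid's own z axis and vertical below 0.085 rad and horizontal distance between each of ring_b_mid, ring_c_mid and coaster above 0.05 m and linear speed of ring_a below 0.01 m/s and z of ring_a in the frame of pointer_tip between -0.003 and 0.003 m and distance of each of ring_b_mid, ring_c_mid from where it was at the start of the episode below 0.02 m) or (z of ring_b_mid in the frame of gauge between 0.055 and 0.093 m and horizontal distance between ring_b_mid and gauge below 0.0012 m and angle between ring_b_mid's own z axis and vertical below 0.085 rad and horizontal distance between each of ring_a_mid, ring_c_mid and coaster above 0.05 m and linear speed of ring_b below 0.01 m/s and z of ring_b in the frame of pointer_tip between -0.003 and 0.003 m and distance of each of ring_a_mid, ring_c_mid from where it was at the start of the episode below 0.02 m) or (z of ring_c_mid in the frame of gauge between 0.055 and 0.093 m and horizontal distance between ring_c_mid and gauge below 0.0012 m and angle between ring_c_mid's own z axis and vertical below 0.085 rad and horizontal distance between each of ring_a_mid, ring_b_mid and coaster above 0.05 m and linear speed of ring_c below 0.01 m/s and z of ring_c in the frame of pointer_tip between -0.003 and 0.003 m and distance of each of ring_a_mid, ring_b_mid from where it was at the start of the episode below 0.02 m))); the robot touches nothing.
It fails at once if a ring is forced on the taper with more than 60 N of contact force (a press of about 25 N) (contact force between any of ring_a, ring_b, ring_c and gauge above 60 N).
It fails at once if a ring is dropped (falls free for more than about 25 mm) ((linear speed of ring_a above 0.7 m/s and contact force between ring_a and the fingers below 0.05 N) or (linear speed of ring_b above 0.7 m/s and contact force between ring_b and the fingers below 0.05 N) or (linear speed of ring_c above 0.7 m/s and contact force between ring_c and the fingers below 0.05 N)).
It fails at once if a bystander is shifted by more than 20 mm (distance of any of ink_tall, ink_small, mug, marker_cup, marker, brush from where it was at the start of the episode above 0.02 m).
It fails at once if a standing bottle, mug or cup is knocked over (angle between any of ink_tall, ink_small, mug, marker_cup's own z axis and vertical above 0.5 rad).
It also fails if it takes over 72 s, if anything falls off the work surface, if the arm or the gripper's body presses on something with over 40 N, if the wrist force passes 120 N, or if a joint passes its speed limit or range.

## Working session

There is one attempt and no reset: what is moved stays moved. The work goes in short steps, each a Python script; the robot and the scene stay as the last script left them, time stands still between calls to the robot, and variables do not carry over. Pictures are saved under pics/ and viewed, about 8 in all and at most 12, crops included, and the job is handed in when it is done.

```bash
mkdir -p pics; ls; python3 - <<'E'
from rig import *
import cv2,numpy as np
for n in("side","top"):
    im,d=camera(n); np.savez(f"pics/{n}0.npz",im=im,d=d); cv2.imwrite(f"pics/{n}0.png",im[:,:,::-1]); p=camera_params(n); print(n,p)
print(sense())
E
```

```text
pics
side {'K': array([[466.78040287,   0.        , 259.83074652],
       [  0.        , 466.78040287, 195.6038996 ],
       [  0.        ,   0.        ,   1.        ]]), 'position': array([0.03011816, 0.6450467 , 1.09036509]), 'rotation': array([[-0.77286434, -0.49752299,  0.39389286],
       [-0.63454938,  0.61108438, -0.47320498],
       [-0.00527141, -0.61566773, -0.78798824]])}
top {'K': array([[423.83298058,   0.        , 261.41533043],
       [  0.        , 423.83298058, 196.79158866],
       [  0.        ,   0.        ,   1.        ]]), 'position': array([0.47925736, 0.0268143 , 1.04103754]), 'rotation': array([[-2.43989985e-02, -9.97194328e-01,  7.07683627e-02],
       [-9.99699427e-01,  2.45074226e-02,  6.64110604e-04],
       [-2.39659750e-03, -7.07308880e-02, -9.97492555e-01]])}
{'time_s': 0.1, 'joint_pos': array([ 1.12510151,  0.46937582, -0.04859512,  1.53358831,  0.02409018,
        1.14100154, -0.08232843]), 'qd': array([-0.00053623, -0.00048182, -0.00051845, -0.00281853,  0.00067101,
       -0.00026437, -0.00176373]), 'joint_efforts': array([ 1.52013137e-03, -5.11516464e+01, -4.63402004e-02, -2.38390625e+01,
        1.08618141e-02,  4.37581402e-03, -6.86784475e-06]), 'position': array([ 0.27307982, -0.61676049,  0.25535032]), 'tcp_rot': array([[-7.72734359e-04,  9.14392413e-01,  4.04828257e-01],
       [ 1.61227857e-03,  4.04828991e-01, -9.14390993e-01],
       [-9.99998402e-01, -5.38854128e-05, -1.78708057e-03]]), 'wrist_force': array([-0.13296337,  0.13757132,  0.15401527]), 'ft_torque': array([ 0.04766534,  0.01579052, -0.00173341]), 'finger_gap': 0.08509986348280367}
```

View pics/top0.png

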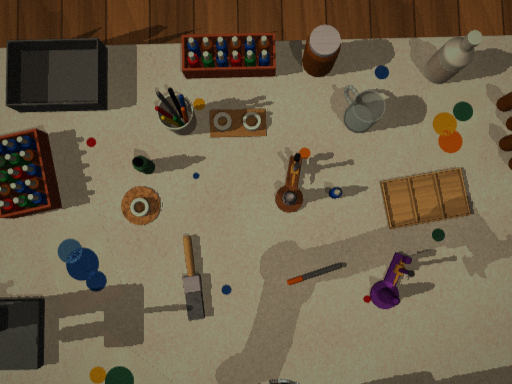

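View pics/side0.png

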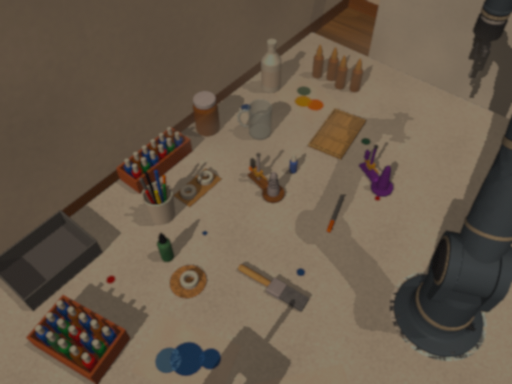

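```bash
cat > h.py <<'E'
import numpy as np,cv2
from rig import *
def cloud(n,d,P=None):
    P=P or camera_params(n);K=P["K"];v,u=np.indices(d.shape)
    c=np.stack([(u-K[0,2])/K[0,0]*d,(v-K[1,2])/K[1,1]*d,d],-1)
    w=c@P["rotation"].T+P["position"]; w[d==0]=np.nan; return w
def proj(n,p):
    P=camera_params(n);c=(np.atleast_2d(p)-P["position"])@P["rotation"];q=c@P["K"].T;return q[:,:2]/q[:,2:]
def ray(n,u,v,z):
    P=camera_params(n);r=P["rotation"]@np.linalg.solve(P["K"],[u,v,1]);return P["position"]+r*(z-P["position"][2])/r[2]
E
python3 - <<'E'
from h import *
im={};W={}
for n in("top","side"):
    f=np.load(f"pics/{n}0.npz");im[n]=f["im"];W[n]=cloud(n,f["d"])
    w=W[n]; print(n,"table z",np.nanmedian(w[...,2]))
print("coaster",ray("top",141,206,.004),"foot",ray("top",290,198,.012), "side coaster",ray("side",188,281,.004),"side foot",ray("side",274,194,.012))
g=ray("top",290,198,.012);c=ray("top",141,206,.004)
for n in W:
    w=W[n]
    for nm,o,lo,hi,r in(("ring",c,.014,.035,.04),("coaster",c,.002,.03,.06),("foot",g,.006,.02,.06),("taper",g,.06,.11,.03),("tip",g,.088,.11,.03)):
        m=(np.hypot(w[...,0]-o[0],w[...,1]-o[1])<r)&(w[...,2]>lo)&(w[...,2]<hi)
        p=w[m]
        if len(p): print(n,nm,len(p),p.mean(0).round(4),p.min(0).round(4),p.max(0).round(4))
a=cv2.resize(im["top"][150:240,90:360][:, :],None,fx=2.9,fy=2.9,interpolation=cv2.INTER_CUBIC)
b=cv2.resize(im["side"][130:310,140:320],None,fx=1.8,fy=1.8,interpolation=cv2.INTER_CUBIC)
H=np.zeros((a.shape[0]+b.shape[0],783,3),np.uint8);H[:a.shape[0],:a.shape[1]]=a;H[a.shape[0]:,:b.shape[1]]=b
cc=cv2.resize(im["side"][135:215,230:310],None,fx=4,fy=4,interpolation=cv2.INTER_CUBIC);H[a.shape[0]:a.shape[0]+320,330:650]=cc
cv2.imwrite("pics/crop.png",H[:,:,::-1])
E
```

```text
top table z 7.886675940882437e-05
side table z 0.0007013657116572425
coaster [0.53746371 0.32308904 0.004     ] foot [ 0.54760818 -0.04195863  0.012     ] side coaster [0.53937403 0.32660153 0.004     ] side foot [ 0.54066278 -0.03345353  0.012     ]
top ring 198 [0.5357 0.3222 0.0207] [0.5148 0.3    0.014 ] [0.5587 0.3458 0.0256]
top coaster 996 [0.5393 0.3232 0.0075] [0.4809 0.2646 0.002 ] [0.5947 0.3822 0.0256]
top foot 539 [ 0.5567 -0.0407  0.0118] [ 0.5159 -0.0716  0.0063] [ 0.6069 -0.0055  0.0185]
top taper 112 [ 0.5464 -0.0378  0.0856] [ 0.5349 -0.0526  0.06  ] [ 0.5605 -0.0267  0.101 ]
top tip 62 [ 0.5474 -0.0388  0.0943] [ 0.5379 -0.0482  0.0888] [ 0.556  -0.0299  0.101 ]
side ring 186 [0.535  0.3261 0.0213] [0.5134 0.3035 0.0142] [0.5611 0.3489 0.0268]
side coaster 1018 [0.5367 0.3276 0.008 ] [0.4789 0.2647 0.002 ] [0.5974 0.3826 0.0268]
side foot 305 [ 0.5544 -0.0328  0.0124] [ 0.4978 -0.0921  0.006 ] [0.6072 0.0072 0.0195]
side taper 104 [ 0.5449 -0.0319  0.0809] [ 0.5337 -0.0455  0.0606] [ 0.56   -0.0199  0.0988]
side tip 37 [ 0.5472 -0.0348  0.0943] [ 0.539  -0.0455  0.0887] [ 0.56   -0.0255  0.0988]
```

View pics/crop.png

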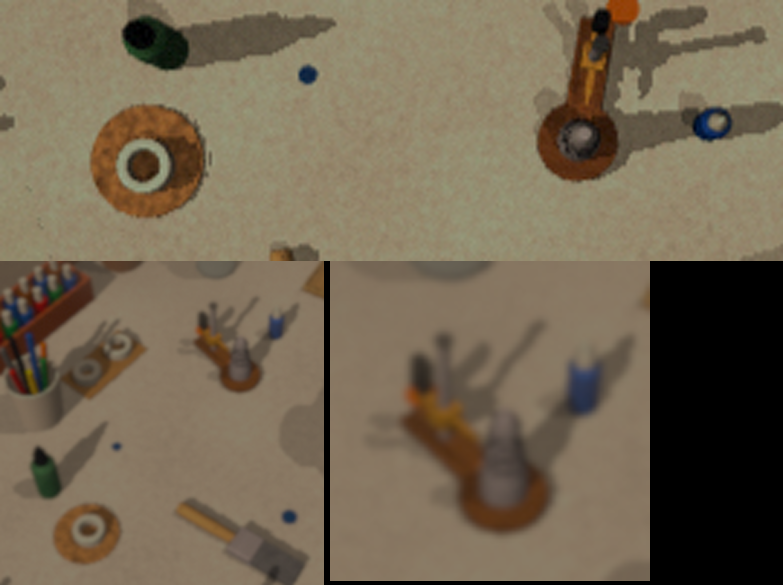

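The ring to be gauged is the one on the round coaster, at top (140,207). The look-alikes are the two rings on the card, at (222,122) and (251,121). The wanted gauge is wood and steel at (290,198), and the purple one at (385,293) is not meant. The cameras differ by about 4 mm in y but agree on the ring→gauge offset. I'll refine the fits next, then use the grips themselves to remove the camera bias.

```bash
python3 - <<'E'
from h import *
from scipy.optimize import least_squares
f=np.load("pics/top0.npz");T=f["im"];Wt=cloud("top",f["d"]);g=np.load("pics/side0.npz");Ws=cloud("side",g["d"]);S=g["im"]
# ring outer contour by brightness
for n,I,(u,v),s in(("top",T,(140,207),16),("side",S,(189,280),18)):
    c=cv2.resize(I[v-s:v+s,u-s:u+s],None,fx=8,fy=8,interpolation=cv2.INTER_CUBIC).astype(int)
    m=((c[...,2]>105)).astype(np.uint8)
    k=max(cv2.findContours(m,cv2.RETR_EXTERNAL,cv2.CHAIN_APPROX_NONE)[0],key=cv2.contourArea)
    e=cv2.fitEllipse(k);uv=(np.array(e[0])+.5)/8-.5+[u-s,v-s];print(n,"ring ell",uv,np.array(e[1])/8,ray(n,*uv,.022))
for n,w in(("top",Wt),("side",Ws)):
    o=np.array([.5475,-.037])
    q=w.reshape(-1,3);q=q[np.isfinite(q).all(1)]
    r=q[:,:2]-o
    near=np.hypot(*r.T)<.14
    p=q[near&(q[:,2]>.108)&(np.hypot(*r.T)<.1)];print(n,"posttop",len(p),p.mean(0) if len(p) else'')
    b=q[near&(q[:,2]>.008)&(q[:,2]<.016)&(r[:,0]>.04)];
    if len(b): print(" bar",len(b),b.mean(0),b.max(0))
    # taper fit to cone
    t=q[(np.hypot(*r.T)<.03)&(q[:,2]>.04)&(q[:,2]<.088)]
    cone=lambda x:np.hypot(t[:,0]-x[0],t[:,1]-x[1])-(.0175-(t[:,2]-.03)*.125)
    s=least_squares(cone,o,loss="soft_l1",f_scale=.001);print(" cone",len(t),s.x,np.std(s.fun))
    h=q[(np.hypot(*r.T)<.02)&(q[:,2]>.094)];print(" top",len(h),h.mean(0))
    F=q[(np.hypot(*r.T)<.05)&(q[:,2]>.003)&(q[:,2]<.04)&(r[:,0]<.0)]
    G=q[(np.hypot(q[:,0]-o[0]-.09,q[:,1]-o[1])<.04)&(q[:,2]>.05)&(q[:,2]<.1)];print(" grip",len(G),G.mean(0),G.min(0),G.max(0))
for R in (0,):
    for a in(-.02,.02):print(inverse_kinematics([.5355,.324,.15],np.array([[0,0,1.],[0,1,0],[-1,0,0]])))
    print(inverse_kinematics([.5355,.324,.15],np.array([[0,1.,0],[0,0,-1],[-1,0,0]])),inverse_kinematics([.5355,.324,.15],np.array([[0,-1.,0],[0,0,1],[-1,0,0]])))
E
```

```text
top ring ell [138.80927753 206.68493462] [17.30293083 17.7807312 ] [0.53493155 0.32323109 0.022     ]
side ring ell [185.25748062 284.4479866 ] [0.90241623 2.35285091] [0.52945761 0.34317923 0.022     ]
top posttop 32 [ 0.61421191 -0.05239911  0.11791173]
 bar 154 [ 0.61601958 -0.0503365   0.01182249] [ 0.65106161 -0.03336126  0.01529594]
 cone 87 [ 0.54797773 -0.03929311] 0.00029599513911797697
 top 33 [ 0.54740148 -0.0388112   0.09691135]
 grip 57 [ 0.63243502 -0.05538201  0.07053771] [ 0.60949211 -0.06391371  0.05115416] [ 0.64761735 -0.04770572  0.09385366]
side posttop 20 [ 0.61453581 -0.04936254  0.11729957]
 bar 123 [ 0.616806   -0.04679272  0.01245513] [ 0.65337547 -0.03098614  0.01580218]
 cone 127 [ 0.54900603 -0.03773092] 0.0014565579022022413
 top 20 [ 0.54778896 -0.03586412  0.09644931]
 grip 78 [ 0.62702965 -0.05035629  0.0691908 ] [ 0.60558409 -0.06093914  0.05051092] [ 0.64811483 -0.0434766   0.09957352]
[ 0.12689405  0.80141572 -1.15186746  1.71661165  0.79336475  1.16995746
 -1.25199075]
[ 0.12689405  0.80141572 -1.15186746  1.71661165  0.79336475  1.16995746
 -1.25199075]
[-0.07676263  0.61856284 -0.76612818  1.72750365  0.49796656  1.00050132
 -2.59790351] [ 0.11349715  0.78227515 -1.12044198  1.71727954  0.76811947  1.15154689
  0.33712179]
```

```bash
cat >> h.py <<'E'
YAW=-.185
GX=np.array([np.cos(YAW),np.sin(YAW),0]);GY=np.array([-np.sin(YAW),np.cos(YAW),0])
def rot(z):
    x=np.array([0,0,-1.]);z=np.asarray(z,float);return np.column_stack([x,np.cross(z,x),z])
E
python3 - <<'E'
from h import *
def st(m):
    s=sense();print(m,round(s["time_s"],2),s["position"].round(5),s["wrist_force"].round(2),round(s["finger_gap"],4))
movep([.5352,.325,.14],rot(GX));st("above")
print(move_l([.5352,.325,.032],feed=.1,until_force=4));st("down")
command_gripper(.03,20);st("grip1")
im,d=camera("side");cv2.imwrite("pics/g1.png",cv2.resize(im[200:340,110:270,::-1],None,fx=4,fy=4,interpolation=cv2.INTER_CUBIC))
im,d=camera("top");np.savez("pics/top1.npz",im=im,d=d)
E
```

```text
above 3.53 [0.53581 0.32419 0.13988] [1.04 0.33 0.32] 0.0854
False
down 4.77 [0.53552 0.32543 0.03277] [-0.4   0.08 -0.37] 0.0853
grip1 5.22 [0.53546 0.32519 0.03248] [-0.55  0.55  3.57] 0.0442
```

View pics/g1.png

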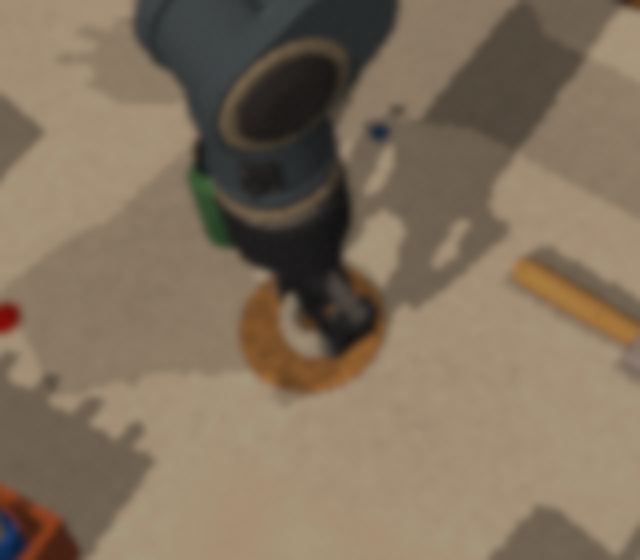

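```bash
cat >> h.py <<'E'
def st(m):
    s=sense();print(m,round(s["time_s"],2),s["position"].round(5),s["wrist_force"].round(2),s["ft_torque"].round(3),round(s["finger_gap"],4));return s
E
python3 - <<'E'
from h import *
p1=st("g1")["position"]
command_gripper(.085)
move_l([p1[0],p1[1],.06],feed=.1)
movep([p1[0],p1[1],.06],rot(GY));st("rot")
move_l([p1[0],p1[1],.034],feed=.06,until_force=4);st("down")
command_gripper(.03,30);sleep(.3);p2=st("g2")["position"]
print("p1 along GX",p1@GX,"p2 GX",p2@GX,"p2 GY",p2@GY,"cam ring GX,GY",np.array([.5349,.3232,0])@GX,np.array([.5349,.3232,0])@GY)
move_l([p2[0],p2[1],.12],feed=.1);st("lift")
im,d=camera("side");np.savez("pics/s2.npz",im=im,d=d)
im=im[190:310,120:280,::-1];cv2.imwrite("pics/g2.png",cv2.resize(im,None,fx=4,fy=4,interpolation=cv2.INTER_CUBIC))
E
```

```text
g1 5.33 [0.53547 0.32515 0.03245] [ 0.36 -1.14  3.62] [-0.087  0.002  0.037] 0.0442
rot 7.53 [0.5354  0.32504 0.05973] [-0.15 -0.34  0.36] [-0.016  0.001 -0.019] 0.0849
down 8.12 [0.53533 0.32524 0.03375] [-0.07  0.79  0.13] [-0.026  0.013  0.02 ] 0.085
g2 8.88 [0.5356  0.32528 0.03471] [-0.82 -1.1   5.91] [-0.316  0.173  0.027] 0.0445
p1 along GX 0.46651964924049627 p2 GX 0.46663104038982 p2 GY 0.4182476062039719 cam ring GX,GY 0.4663210808258479 0.41607799698784004
lift 9.88 [0.53545 0.3248  0.11923] [ 0.29 -0.12 -0.02] [-0.006  0.041 -0.004] 0.0445
```

View pics/g2.png

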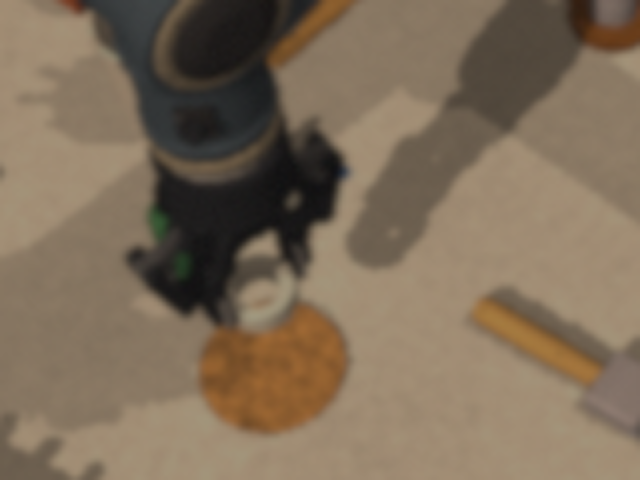

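```bash
python3 - <<'E'
from h import *
G=np.array([.5486,-.0372])
movep([*G,.165],rot(GY));sleep(.2);st("above")
im,d=camera("side");np.savez("pics/s3.npz",im=im,d=d);im=im[120:240,200:360,::-1];cv2.imwrite("pics/g3.png",cv2.resize(im,None,fx=4,fy=4,interpolation=cv2.INTER_CUBIC))
move_l([*G,.125],feed=.06,until_force=4);st("over nose")
print(move_l([*G,.079],feed=.025,until_force=3));st("contact")
sleep(.2);s=st("settled")
print("underside",s["position"][2]-.0307,"F GX,GY",s["wrist_force"]@GX,s["wrist_force"]@GY, "pos err GX,GY",(s["position"]-[*G,0])@GX,(s["position"]-[*G,0])@GY)
E
```

```text
above 11.5 [ 0.54866 -0.03584  0.165  ] [0.32 0.08 0.04] [ 0.032 -0.019  0.06 ] 0.0449
over nose 12.37 [ 0.5488  -0.03705  0.12521] [ 0.22 -0.26  0.58] [ 0.049  0.005 -0.075] 0.0447
True
contact 13.61 [ 0.54736 -0.03789  0.0906 ] [-0.28 -0.99 -1.19] [ 0.045  0.003 -0.001] 0.0445
settled 13.81 [ 0.5474  -0.03795  0.09085] [ 0.12 -0.46  0.26] [0.075 0.041 0.009] 0.045
underside 0.060154808444041696 F GX,GY 0.20306734010664126 -0.4299573836243248 pos err GX,GY -0.0010398541053258919 -0.0009558933881336926
```

View pics/g3.png

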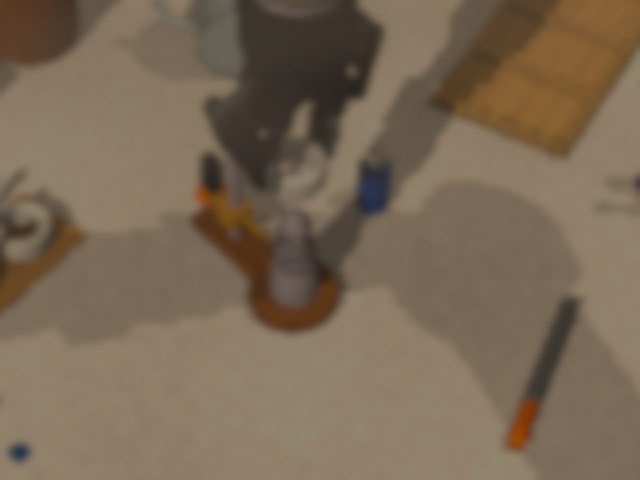

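The ring hangs level over the taper, at about crop (300,165), with the small bottle clear. It has touched at an underside height of about 60 mm. I'll probe in small steps and watch the lateral forces.

```bash
python3 - <<'E'
from h import *
p=sense()["position"]
for dz in (.001,.002,.003,.004,.006):
    r=move_l([p[0],p[1],p[2]-dz],feed=.02,until_force=9);sleep(.15);s=st(f"{dz} {r}")
    F=s["wrist_force"];e=s["position"]-p;print("   F gx,gy",(F@GX).round(2),(F@GY).round(2),"def gx gy mm",(e@GX*1e3).round(2),(e@GY*1e3).round(2))
    if r or F[2]>6: break
E
```

```text
0.001 False 14.21 [ 0.54736 -0.0379   0.08981] [ 0.17 -0.51 -0.03] [0.101 0.032 0.033] 0.0447
   F gx,gy 0.26 -0.47 def gx gy mm -0.05 0.04
0.002 False 14.61 [ 0.54744 -0.03788  0.08894] [-0.02  0.27  0.44] [0.047 0.117 0.001] 0.045
   F gx,gy -0.07 0.26 def gx gy mm 0.03 0.08
0.003 False 15.01 [ 0.54761 -0.03787  0.08819] [-0.86  0.36  5.48] [-0.052  0.211 -0.027] 0.0452
   F gx,gy -0.91 0.19 def gx gy mm 0.19 0.12
0.004 False 15.41 [ 0.54777 -0.03788  0.08767] [-1.84 -1.    8.33] [-0.165  0.371  0.002] 0.0448
   F gx,gy -1.63 -1.32 def gx gy mm 0.35 0.13
```

```bash
python3 - <<'E'
from h import *
p=np.array([.54736,-.0379,.0908])  # earlier reference target
def try_(ox,oy,z0=.0895,zt=.0862):
    b=np.array([*p[:2],0])+ox*GX+oy*GY
    move_l([b[0],b[1],z0],feed=.03);sleep(.1)
    r=move_l([b[0],b[1],zt],feed=.012,until_force=9);sleep(.25);s=sense();F=s["wrist_force"];e=s["position"]-p
    print((ox,oy),r,round(s["time_s"],2),"z",s["position"][2].round(5),"F gx gy z",(F@GX).round(2),(F@GY).round(2),F[2].round(2),"def",(e@GX*1e3).round(2),(e@GY*1e3).round(2))
try_(-.0005,-.0004)
try_(-.001,-.0004)
E
```

```text
(-0.0005, -0.0004) True 16.3 z 0.08758 F gx gy z -0.67 -1.52 5.37 def 0.05 0.06
(-0.001, -0.0004) True 17.16 z 0.08797 F gx gy z -2.42 -1.21 4.56 def -0.42 0.01
```

```bash
python3 - <<'E'
from h import *
p=np.array([.54736,-.0379,.0908])
def try_(ox,oy,z0=.0895,zt=.0862):
    b=np.array([*p[:2],0])+ox*GX+oy*GY
    move_l([b[0],b[1],z0],feed=.03);sleep(.1)
    r=move_l([b[0],b[1],zt],feed=.012,until_force=11);sleep(.25);s=sense();F=s["wrist_force"];e=s["position"]-p
    print((ox,oy),r,round(s["time_s"],2),"z",s["position"][2].round(5),"F gx gy z",(F@GX).round(2),(F@GY).round(2),F[2].round(2),"def",(e@GX*1e3).round(2),(e@GY*1e3).round(2),s["finger_gap"])
try_(-.0003,-.001)
try_(-.0002,-.0002)
E
```

```text
(-0.0003, -0.001) True 18.05 z 0.08773 F gx gy z -1.1 -1.39 5.69 def 0.05 -0.09 0.04511870185256575
(-0.0002, -0.0002) True 18.94 z 0.08761 F gx gy z 0.17 -1.0 5.76 def 0.15 -0.15 0.04470946528972823
```

```bash
python3 - <<'E'
from h import *
p=np.array([.54736,-.0379,0])-.0002*GX-.0003*GY
move_l([p[0],p[1],.0866],feed=.006,until_force=14)
for _ in range(4): sleep(.3);s=st("press")
command_gripper(.06);sleep(.3);s=st("open")
q=s["position"]
command_gripper(.085)
move_l([q[0],q[1],.2],feed=.15)
movep([.45,.12,.3],rot(GY))
st("away")
for n in("side","top"):
    im,d=camera(n);np.savez(f"pics/{n}5.npz",im=im,d=d)
    c=cv2.resize(im[120:220,220:320] if n=="side" else im[140:220,250:350],None,fx=4,fy=4,interpolation=cv2.INTER_CUBIC)
    w=cloud(n,d);r=np.hypot(w[...,0]-.548,w[...,1]+.0385)
    m=(r<.026)&(w[...,2]>.03);print(n,np.histogram(w[m][:,2],bins=np.arange(.03,.11,.004)))
    t=w[(r<.026)&(r>.0135)&(w[...,2]>.06)];print("ringtop",t.mean(0),np.median(t[:,2]),np.median(w[(r<.021)&(r>.016)][:,2]))
    cv2.imwrite(f"pics/r_{n}.png",c[:,:,::-1])
a=cv2.imread("pics/r_side.png");b=cv2.imread("pics/r_top.png");H=np.zeros((400,800,3),np.uint8);H[:,:400]=a;H[:320,400:]=b;cv2.imwrite("pics/r.png",H)
E
```

```text
press 19.52 [ 0.54747 -0.0381   0.08755] [-1.06  0.29  8.89] [-0.139  0.276 -0.012] 0.045
press 19.82 [ 0.54747 -0.03809  0.08754] [-1.31 -0.58  8.84] [-0.106  0.302  0.005] 0.0446
press 20.12 [ 0.54747 -0.0381   0.08755] [-0.47 -1.22  8.62] [-0.169  0.329 -0.003] 0.045
press 20.42 [ 0.54748 -0.03811  0.08755] [-1.7  -0.85  8.77] [-0.041  0.264  0.015] 0.0448
open 21.02 [ 0.54706 -0.03817  0.08649] [-0.22 -0.55  0.33] [ 0.046  0.011 -0.001] 0.0598
away 23.15 [0.45049 0.11845 0.29913] [ 0.14 -0.22 -0.2 ] [-0.052 -0.021  0.049] 0.0852
side (array([15, 12, 11, 10,  4,  3,  3, 11, 14, 17, 28, 64, 22,  8,  8, 12, 16,
        7,  0]), array([0.03 , 0.034, 0.038, 0.042, 0.046, 0.05 , 0.054, 0.058, 0.062,
       0.066, 0.07 , 0.074, 0.078, 0.082, 0.086, 0.09 , 0.094, 0.098,
       0.102, 0.106]))
ringtop [ 0.54448962 -0.02896723  0.07262248] 0.07400870892912859 0.03568167414448453
top (array([  0,   0,   0,   0,   0,   0,   0,   2,   5,  13,  79, 134,   9,
        10,  10,  23,  21,   9,   0]), array([0.03 , 0.034, 0.038, 0.042, 0.046, 0.05 , 0.054, 0.058, 0.062,
       0.066, 0.07 , 0.074, 0.078, 0.082, 0.086, 0.09 , 0.094, 0.098,
       0.102, 0.106]))
ringtop [ 0.54748302 -0.03930479  0.07420193] 0.07455991684518193 0.07485880695693059
```

View pics/r.png

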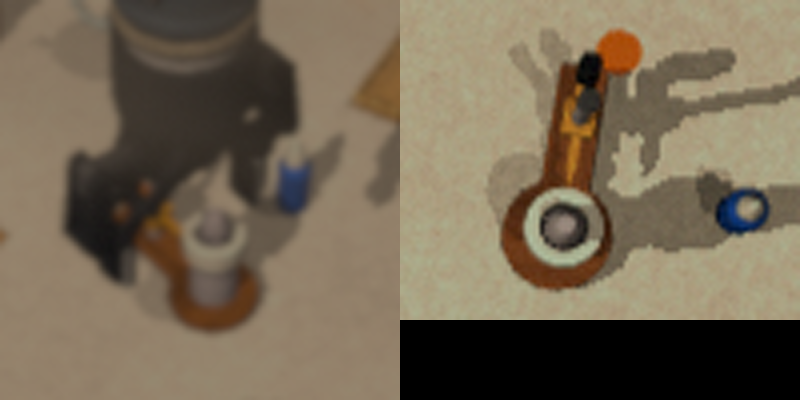

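The ring is seated level on the taper: its top is at about 75 mm by depth, so the underside is at about 57 mm, and the TCP height agrees. Next I'll measure the pointer's black fin at top-crop (590,68).

```bash
python3 - <<'E'
from h import *
B=np.array([.00065,.0021])
A=np.array([.5475,-.0381])
for n,b in(("top",B),("side",np.array([.0005,-.0012]))):
    f=np.load(f"pics/{n}5.npz");w=cloud(n,f["d"]);im=f["im"].astype(int)
    x=w[...,0]+b[0]-A[0];y=w[...,1]+b[1]-A[1];gx=x*GX[0]+y*GX[1];gy=x*GY[0]+y*GY[1]
    m=(gx>.08)&(gx<.115)&(abs(gy)<.02)&(w[...,2]>.03)&(w[...,2]<.2)
    print(n,"fin",m.sum(),"z",np.sort(w[m][:,2])[-25:].round(4))
    t=m&(w[...,2]>.066);print("  fin top gx,gy mean",gx[t].mean(),gy[t].mean(),gx[t].min(),gx[t].max(),gy[t].min(),gy[t].max(),"world",w[t].mean(0)[:2]+b)
    p=(w[...,2]>.108)&(w[...,2]<.13)&(gx>.05)&(gx<.085)&(abs(gy)<.02);print("  post gx,gy",gx[p].mean(),gy[p].mean(),p.sum())
    r=(np.hypot(gx,gy)<.025)&(np.hypot(gx,gy)>.014)&(w[...,2]>.069)&(w[...,2]<.08);c=np.column_stack([gx[r],gy[r],np.ones(r.sum())]);s=np.linalg.lstsq(c,w[r][:,2],rcond=None)[0];print("  ring plane slope,z0",s,"centre",gx[r].mean(),gy[r].mean())
E
```

```text
top fin 50 z [0.0718 0.0718 0.072  0.072  0.0725 0.0727 0.0729 0.0729 0.0732 0.0732
 0.0738 0.074  0.0743 0.0743 0.0748 0.0749 0.0751 0.0754 0.0755 0.0757
 0.0759 0.0762 0.0766 0.077  0.0786]
  fin top gx,gy mean 0.09503446743441309 0.00020167991256549078 0.08778218824711395 0.10205395471995231 -0.005784738197189311 0.005880388723925116 world [ 0.64094992 -0.05538302]
  post gx,gy 0.06846755393318515 0.00025390056208640205 31
  ring plane slope,z0 [-1.78799560e-02  7.10147393e-05  7.46484560e-02] centre 0.001502900957618943 0.0017093019902080131
side fin 8 z [0.0467 0.0486 0.0556 0.0557 0.0557 0.0588 0.0613 0.0661]
  fin top gx,gy mean 0.09114012417418053 0.0040695773204809625 0.09114012417418053 0.09114012417418053 0.0040695773204809625 0.0040695773204809625 world [ 0.63783352 -0.05086477]
  post gx,gy nan nan 0
  ring plane slope,z0 [ 0.03988844 -0.0318066   0.07495929] centre -0.0022151733228426354 0.0054755593818321124<stdin>:10: RuntimeWarning: Mean of empty slice.
  ret = ret.dtype.type(ret / rcount)
```

```bash
python3 - <<'E'
from h import *
A=np.array([.5475,-.0381,0]);P=A+.0955*GX+.0002*GY
command_gripper(.05)
movep([P[0],P[1],.17],rot(GY));sleep(.15);st("above")
print(move_l([P[0],P[1],.080],feed=.08,until_force=5));st("down")
command_gripper(.005,30);sleep(.2);s0=st("grip")
z=s0["position"];move_l([z[0],z[1],z[2]+.0140],feed=.03);sleep(.3);s=st("raised");print("rise",s["position"][2]-z[2])
im,d=camera("side");cv2.imwrite("pics/p.png",cv2.resize(im[110:220,210:330,::-1],None,fx=5,fy=5,interpolation=cv2.INTER_CUBIC))
E
```

```text
above 24.96 [ 0.64134 -0.05395  0.17173] [-0.34  0.02 -0.22] [-0.058  0.014 -0.049] 0.0499
False
down 26.23 [ 0.64183 -0.05536  0.08065] [ 0.69 -0.79  0.54] [0.002 0.02  0.043] 0.0499
grip 26.86 [ 0.64149 -0.05627  0.08009] [ 0.02 -2.79  1.46] [-0.622  0.13  -0.093] 0.0111
raised 27.77 [ 0.64149 -0.05626  0.09424] [-0.43 -2.65  1.85] [-0.563  0.125 -0.079] 0.0112
rise 0.014155146585030101
```

View pics/p.png

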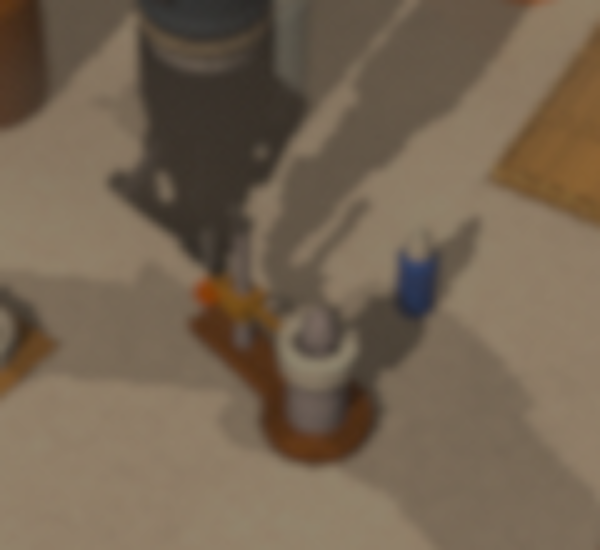

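```bash
cat > chk.py <<'E'
from h import *
from scipy.optimize import least_squares
def chk(tag):
    f=[camera("top") for _ in range(6)];im=f[0][0];d=np.median([x[1] for x in f],0);w=cloud("top",d);np.savez(f"pics/{tag}.npz",im=im,d=d)
    A=np.array([.5475,-.0381]);B=[.00065,.0021]
    x=w[...,0]+B[0]-A[0];y=w[...,1]+B[1]-A[1];gx=x*GX[0]+y*GX[1];gy=x*GY[0]+y*GY[1];z=w[...,2]
    m=(abs(gx-.095)<.006)&(abs(gy)<.0045)&(z>.03)&(z<.12);print("fin top z",np.sort(z[m]).round(4),"med",np.median(z[m]))
    m=(gx>.03)&(gx<.055)&(abs(gy)<.003);print("arm z",np.median(z[m]),np.c_[gx[m],z[m]][np.argsort(gx[m])].round(4).tolist())
    r=np.hypot(gx,gy);m=(r<.02)&(r>.016);print("ring top z",np.median(z[m]),m.sum())
    # ring and taper circle in picture
    c=cv2.resize(im[170:225,265:315],None,fx=8,fy=8,interpolation=cv2.INTER_CUBIC).astype(int)
    k=max(cv2.findContours(((c[...,2]>105)).astype(np.uint8),cv2.RETR_EXTERNAL,cv2.CHAIN_APPROX_NONE)[0],key=cv2.contourArea)
    e=cv2.fitEllipse(k);uv=(np.array(e[0])+.5)/8-.5+[265,170];q=ray("top",*uv,.075)[:2]
    print("ring ellipse",uv,np.array(e[1])/8,"raw world",q,"vs raw cone",q-[.54798,-.03929])
    t=w[(r<.017)&(z>.0775)&(z<.089)]
    s=least_squares(lambda v:np.hypot(t[:,0]-v[0],t[:,1]-v[1])-(.0175-(t[:,2]-.03)*.125),[.548,-.039],loss="soft_l1",f_scale=.001);print("cone now",s.x,len(t),s.fun.std())
E
python3 - <<'E'
from chk import *
command_gripper(.05);sleep(.1);s=st("rel");p=s["position"]
move_l([p[0],p[1],.2],feed=.12)
movep([.35,-.45,.3],rot(GY));st("away")
chk("f1")
a=cv2.imread("pics/f1.npz") if 0 else np.load("pics/f1.npz")["im"]
im,d=camera("side");np.savez("pics/f1s.npz",im=im,d=d)
H=np.hstack([cv2.resize(im[135:215,235:315],(400,400),interpolation=cv2.INTER_CUBIC),cv2.resize(a[140:220,255:335],(400,400),interpolation=cv2.INTER_CUBIC)]);cv2.imwrite("pics/f1.png",H[:,:,::-1])
E
```

```text
rel 28.38 [ 0.6415  -0.05605  0.09407] [ 0.62  0.07 -0.13] [-0.004 -0.018 -0.01 ] 0.0498
away 31.23 [ 0.35097 -0.449    0.29999] [ 0.04 -0.23  0.64] [-0.019 -0.051 -0.09 ] 0.0503
fin top z [0.0851 0.0855 0.0856 0.0862 0.0862 0.0863 0.0864 0.0866 0.0869 0.0869
 0.087  0.087  0.0871 0.0871 0.0872 0.0875 0.0875 0.0884 0.089 ] med 0.08692802335931205
arm z 0.05557100699437978 [[0.0304, 0.0122], [0.0307, 0.0566], [0.0307, 0.013], [0.0327, 0.0134], [0.0332, 0.0123], [0.0333, 0.0543], [0.0353, 0.0565], [0.0354, 0.0111], [0.0357, 0.0563], [0.0378, 0.0556], [0.0378, 0.0111], [0.038, 0.0565], [0.0386, 0.0552], [0.0401, 0.0559], [0.0402, 0.0116], [0.0404, 0.0559], [0.0408, 0.0562], [0.0425, 0.0124], [0.0427, 0.0565], [0.043, 0.0571], [0.0448, 0.0578], [0.045, 0.0119], [0.0455, 0.0551], [0.0473, 0.0565], [0.0478, 0.0559], [0.0496, 0.0567], [0.0503, 0.0545], [0.0522, 0.0547], [0.0523, 0.0567], [0.0526, 0.0119], [0.0527, 0.0563], [0.0545, 0.0552], [0.0547, 0.0561]]
ring top z 0.07480217007799206 87
ring ellipse [288.10690308 198.40323067] [53.21486664 59.80756378] raw world [ 0.54260703 -0.03339933] vs raw cone [-0.00537297  0.00589067]
cone now [ 0.54795155 -0.03927814] 21 0.00017468250251738155
```

View pics/f1.png

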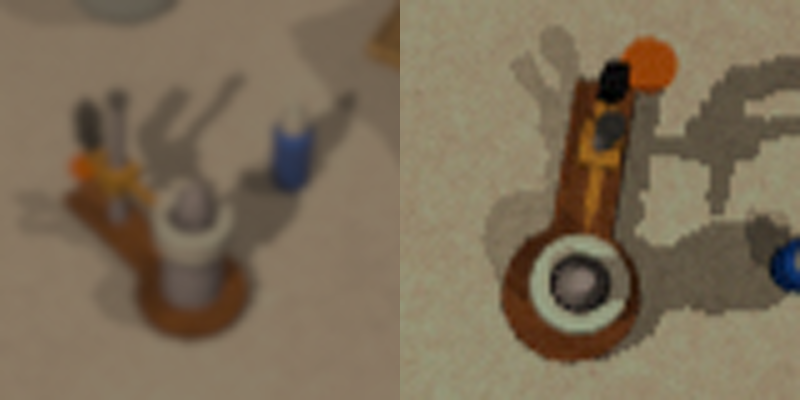

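```bash
python3 - <<'E'
from h import *
from scipy.optimize import least_squares,minimize
f=np.load("pics/f1.npz");w=cloud("top",f["d"]);C=np.array([.54796,-.03928]);im=f["im"].astype(float)
z=w[...,2];r=np.hypot(w[...,0]-C[0],w[...,1]-C[1])
m=(z>.0705)&(z<.0795)&(r<.0265);p=w[m][:,:2]
# model annulus overlap on table of pixels projected to plane z=.075 (image-based membership)
v,u=np.where(r<.06);P=np.array([ray("top",a,b,.075)[:2] for a,b in zip(u,v)]);M=m[v,u].astype(float)
def cost(x):
    q=np.hypot(P[:,0]-x[0],P[:,1]-x[1]);s=.0006
    A=1/(1+np.exp(np.clip((q-.023)/s,-50,50)))*(1/(1+np.exp(np.clip((x[2]-q)/s,-50,50))));return ((A-M)**2).sum()
b=minimize(cost,[*C,.013],method="Nelder-Mead",options=dict(xatol=1e-6));print("depth annulus",(b.x[:2]-C)*1e3,b.x[2],b.fun)
h=cv2.convexHull((p*1e4).astype(np.float32));print("enclosing",np.array(cv2.minEnclosingCircle(h)[0])/1e4-C,cv2.minEnclosingCircle(h)[1])
# white colour based
W=((im[...,0]>120)&(im[...,2]>105)&(r<.05)&(z>.06))[v,u].astype(float);M=W
b=minimize(cost,[*C,.013],method="Nelder-Mead");print("colour annulus",(b.x[:2]-C)*1e3,b.x[2],b.fun,W.sum())
t=w[m&(r>.0155)&(r<.0215)];c=np.c_[t[:,:2]-C,np.ones(len(t))];print("plane",np.linalg.lstsq(c,t[:,2],rcond=None)[0],len(t))
E
```

```text
depth annulus [ 0.30607928 -0.07315045] 0.01180684445573222 17.640478532216495
enclosing [5.09921875e-04 2.54559326e-05] 227.30410766601562
colour annulus [-0.11325392 -0.26927833] 0.015614376549789956 57.90396425506788 115.0
plane [-0.01061601  0.00597526  0.07485428] 132
```

The ring is centred to about 0.5 mm and tilted about 0.01 rad. The pointer edge is at about 56 mm and the ring's underside at about 56.8 mm. The arm is clear, so I'm handing in.

```bash
python3 - <<'E'
from rig import *
finish_job();print(sense()["time_s"])
E
```

```text
the job is handed in; nothing more can be done
the job is handed in; nothing more can be done
```

The ring from the coaster is seated on the steel taper, the brass pointer is raised to its lower edge, and the job is handed in. It took about 32 s of robot time; no verdict was reported.

**What I did:** I gripped the ring twice on the coaster, crosswise, to remove the camera bias. I then slid it over the tip, centred it by force feedback and held a press of about 9 N for 1.2 s. After letting go, I raised the pointer 14 mm by its black grip, released it and moved the arm clear.

**Last checks:**

| Check | Result | Allowed |
|---|---|---|
| Ring centring on the taper | within about 0.5 mm | 1.2 mm |
| Ring tilt | about 0.012 rad | 0.085 rad |
| Ring underside height | about 56.8 mm (by arm and by depth image) | 48 to 80 mm |
| Pointer edge against the underside | about 56 mm, so roughly 0.9 mm low | 3 mm |

The underside height corresponds to a bore of about 28.3 mm.

**What disagreed or was not measured:**
- **Cameras:** the two cameras differed by about 4 mm in y.
- **Arm and taper axis:** the arm's position while pressing was about 1.4 mm from the taper axis fitted in the image. I relied on the direct ring-to-taper comparison in one image instead.
- **Bad fit:** one contour fit of the ring failed because it took in table pixels, and I discarded it.
- **Other objects:** I did not measure the positions of the card rings and bystanders at the end. The only unexpected contact force I saw was up to about 6 N on the tool while gripping at the coaster. Nothing near the gauge looked disturbed in the last pictures.

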